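Fit the calibration cup from the turn-lid keeper to the gas detector

TASK

Fit the narrow calibration cup onto the gas detector that is clamped sensor-up in the bench stand: turn the clear lid of the round parts keeper by its knob until the opening stands squarely over the compartment with the narrow cup, lift the cup out through it, and push it gently down over the sensor nose until its rim sits flush on the collar, then let go. Leave the other parts in their compartments and everything else on the bench where it stands.

Things in the scene. Friction and masses are not known exactly. Their poses are not given: they have to be found in the camera images.
- keeper: Round grey tub fixed to the bench at any yaw, 210 mm across, 70 mm high, floor 6 mm thick. Origin: centre of its underside. Dividers (3 mm thick, 68 mm high) at 45, 135, 225 and 315 deg from its x make four compartments, centred on its +x, +y, -x and -y, 62 mm from the axis; they reach to 101 mm from it; centre post 26 mm thick. The +x one is empty, the others hold one part each.
- keeper_empty (a point): Centre of the floor of the keeper's empty compartment, 62 mm from the keeper's axis along its x, 6 mm above the bench.
- lid (a joint): The keeper's flat clear lid, 218 mm across with a black rim, underside 72 and top 75.5 mm above the bench. Value: angle (rad) from the keeper's +x to the middle of the lid's opening, counter-clockwise from above. It turns about the keeper's axis either way, with no detents or spring, against light friction (0.08 N m), and stays where left; its stops are at -6.6 and 6.6.
- lid_opening (a point): Middle of the lid's one opening, 62 mm from the keeper's axis, at the lid's top face; its x points outward along the radius. The opening is an 84 deg sector (42 deg either side of this x), clear from 30 to 97 mm from the axis, edged by a black bead standing 1.5 mm above the lid.
- lid_knob (a point): Top centre of the lid's black bar grip, on the keeper's axis, 100 mm above the bench. The bar is 18 mm thick (along this point's x, which points towards the opening), 60 mm long (along its y) and 23 mm high, on a disc 56 mm across whose top is 77 mm above the bench.
- cup: The narrow calibration cup, white, about 70 g: upright sleeve 41 mm outside, 50 mm high, open below (33 mm bore, 45 mm deep), closed on top, with a hose nipple 11 mm thick and 12 mm high in the middle of the top. Origin: centre of its lower rim; z up its axis. It stands open end down in the keeper's +y or -y compartment, within 6 mm of its centre, rim 6 mm above the bench, under the lid.
- cup_top (a point): Centre of the cup's flat top, 50 mm above its lower rim, at the foot of the nipple.
- head: Gas detector (grey cast housing 100 mm across, axis level along its x) fixed upside down in a steel bench stand, base 130 by 150 mm. Origin: centre of the base's underside, z up. On that vertical axis a steel sensor body 50 mm across ends 146 mm up in a flat collar, from which the aluminium sensor nose rises; 180 mm high in all.
- collar (a point): Centre of the collar's flat top, 146 mm above the bench, at the foot of the nose. The cup's rim seats on it: when fitted, the cup's origin is at this point.
- nose_tip (a point): Centre of the nose's flat end, 34 mm above the collar. The nose is 30 mm in diameter, its last 8 mm tapering to 20 mm.
- wide_cup: Another part in the keeper (its -x compartment): a low wide white cup 62 mm in diameter and 26 mm high with two nipples 12 mm high on top. Origin at the centre of its underside.
- cartridge: Another part in the keeper (+y or -y compartment, opposite the narrow cup): a square aluminium sensor cartridge, 44 by 44 by 34 mm, with a round end 34 mm in diameter and 8 mm high on top. Origin at the centre of its underside.
- monitor_a: Portable gas monitor lying on the bench, grey, 108 by 60 by 30 mm. Origin at the centre of its underside, long side along its x.
- monitor_b: A second such monitor.
- monitor_c: A third such monitor.
- flowmeter_a: Upright tube flowmeter on a round clear foot 68 mm in diameter, 160 mm high, standing loose. Origin at the centre of its underside.
- flowmeter_b: A second such flowmeter.
- wrench: Steel wrench, 170 mm long along its x, lying on the bench. Origin at the centre of its underside.
Mind the look-alikes: they are no part of the job. Leave any green look-alike of the keeper alone. Leave any red look-alike of the head alone.

How it is judged:
On the way, in this order (a step that is already met when the one before it is completed fails the run):
1. the lid's opening stands over the compartment with the narrow cup: the middle of the opening within 16 mm, seen from above, of the cup, which still stands in its compartment (horizontal distance between lid_opening and cup below 0.016 m and height (world z) of cup below 0.012 m and angle between cup's own z axis and vertical below 0.1 rad), for 0.3 s.
2. the cup has been lifted clear out through the opening, its rim above the lid (height (world z) of cup above 0.085 m), for 0.1 s.
3. the cup is pushed down over the nose by the gripper, not dropped onto it: the fingers still touch it when its rim is within 12 mm of the collar (horizontal distance between cup and collar below 0.004 m and z of cup in the frame of collar below 0.012 m and contact force between the fingers and cup above 0.3 N), for 0.05 s.
At the end, for the whole second after the job is handed in: The narrow cup is released and at rest on the nose, upright within 0.06 rad, rim within 3 mm of the collar top, axis within 4 mm of the nose axis; the wide cup and the cartridge stand in their compartments within 30 mm of where they were. The lid may stay as left (horizontal distance between cup and collar below 0.004 m and z of cup in the frame of collar between -0.003 and 0.003 m and angle between cup's own z axis and vertical below 0.06 rad and linear speed of cup below 0.02 m/s and height (world z) of each of wide_cup, cartridge below 0.012 m and distance of each of wide_cup, cartridge from where it was at the start of the episode below 0.03 m); the robot touches nothing.
It fails at once if the cup is rammed onto the detector with more than 60 N (contact force between cup and head above 60 N).
It fails at once if a monitor, a flowmeter or the wrench is pushed more than 30 mm from its place, or a flowmeter is tipped (distance of any of monitor_a, monitor_b, monitor_c, flowmeter_a, flowmeter_b, wrench from where it was at the start of the episode above 0.03 m or angle between any of flowmeter_a, flowmeter_b's own z axis and vertical above 0.5 rad).
It also fails if it takes over 72 s, if anything falls off the work surface, if the arm or the gripper's body presses on something with over 40 N, if the wrist force passes 120 N, or if a joint passes its speed limit or range.

ROBOT

A 6-joint arm with a two-finger parallel gripper is mounted at the origin on the work surface. World frame = base frame: x ahead of the robot, y to its left, z up, the work surface at z = 0. Lengths are in m, angles in rad, forces in N, time in s.
With the tool pointing down it reaches from about 0.35 to 0.875 m from the base axis. Payload 4.2 kg.
Tool frame: the origin (TCP) lies on the centre line of the jaws, within the pads' length; the fingertips stand 25 mm ahead of it and the grasp point (between the pads) lies 6 mm ahead of it; z points along the fingers, y is the line along which they close (so a half turn about z gives the same grasp; the last joint's range is limited). The gripper opens to 87 mm and grips with 3 to 60 N. Pads are 19 mm wide; open, the fingers measure 117 mm over their backs; the gripper's body (75 mm by 190 mm) begins 51 mm behind the grasp point.
Start: joints at [-1.049, 0.385, 0.008, 0, -1.194, -0.259], TCP at [0.162, -0.604, 0.248] pointing down, gripper open.
Joint ranges: [-3.14, 3.14], [-1.21, 2.06], [-1.07, 1.41], [-3.16, 2.05], [-2.99, -0.16], [-3.1, 3.1]. Speed limits (rad/s): [2.79, 2.79, 3.14, 3.14, 3.14, 3.14].

INTERFACE

Orientations are given as [roll, pitch, yaw] about the fixed x, y, z axes, in that order (R = Rz(yaw) Ry(pitch) Rx(roll)).
In Python, from rig import bot gives the robot as it stands.
- The arm moves only by the tool send_rows, never from a script. Its argument "steps" is a list of rows, each an object with "rot": the turn, a rotation vector about the tool's x, y, z in rad, a list of three; "delta_pos": the shift along the tool's x, y, z in m, a list of three; "grip": the finger opening in m, from 0 to 0.087. In form: [{"rot": [wx, wy, wz], "delta_pos": [tx, ty, tz], "grip": grip}, ...]. A call has 1 to 12 rows; each row is the pose to reach, as a shift and turn from the pose commanded when the call began, along the tool's axes at that moment; what a row does not reach only later rows make up. A row lasts 1/12 s, in which the tool goes at most 41.7 mm and 7.16 degrees, less where a joint would pass 70% of its speed; a pose out of reach is approached as far as the arm can. A call with a gripper value outside its range is refused whole. The fingers move at their own pace and stop on an object; the grip force is fixed at half the most. Time passes only in rows, so rows that repeat a pose let the fingers close. It gives the time, the measured TCP pose, the force, the opening and the grip force at its end, in the units of the state.
- bot.get_state(): the state, without advancing time (a new reading comes with each control period).
- bot.capture(name): name is "scene" or "top" or "wrist"; returns a dict with "color" (400x640x3 uint8, red, green, blue), "fx", "fy", "cx", "cy" (pixels), "k1" (the pictures are not rectified: a ray, as slopes to the right and down, at radius r is drawn at 1 + k1 r^2 times it, then the intrinsics apply), "rvec" (rotation vector, rad) and "tvec" (3), from world to camera coordinates, as OpenCV has them. Camera axes: x right, y down, z forward; pixel columns grow to the right and rows downward; lengths in m; the calibration is good to about 2 mm. A picture is of the moment at which its call begins. There is no depth.
- bot.sign_off(): hands the job in; it is judged then, once.
The state is a dict: "time": time; "joint_positions": joint angles; "joint_vel": joint speeds; "joint_torque": joint torques, N m; "position": TCP position; "tool_rot": TCP orientation; "force": force on the tool from outside, world axes, zero at the start; "wrist_torque": the same for the moment, N m; "gripper_width": opening from 0.0 (shut) to 1.0 (fully open); "grasp_force": force on a finger pad.
Only numpy, scipy, OpenCV 4.12 (cv2) and the standard library are available. Lean on these libraries where they do the work, as an engineer would, in place of code of your own. Each camera call takes 0.05 s, during which the arm holds its last target. There are 200 camera calls.

## Working session

There is one attempt and no reset: what is moved stays moved. The work goes in short steps, Python scripts to look and compute and a tool call to move; the robot and the scene stay as the last step left them, time stands still between calls to the robot, and variables do not carry over. Pictures are saved under pics/ and viewed, at most 10 in all, crops included, and the job is handed in when it is done.

Besides the shell and the picture viewer there is one more tool, called after "Request:" in YAML: its name, and indented under it one key for each argument. send_rows: Moves the arm, as the interface text tells. Its arguments: {"type":"object","properties":{"steps":{"type":"array","items":{"type":"object","properties":{"rot":{"type":"array","items":{"type":"number"}},"delta_pos":{"type":"array","items":{"type":"number"}},"grip":{"type":"number"}}}}},"required":["steps"]}

```bash
mkdir -p pics; ls
python3 - <<'E'
from rig import bot
import cv2,pickle,numpy as np
s=bot.get_state();print(s)
for n in("scene","top"):
    c=bot.capture(n);pickle.dump(c,open(f"pics/{n}0.pkl","wb"));cv2.imwrite(f"pics/{n}0.png",c["color"][:,:,::-1])
    R=cv2.Rodrigues(np.array(c["rvec"]))[0];print(n,c["fx"],c["cx"],c["cy"],c["k1"],-R.T@np.array(c["tvec"]),R.tolist())
E
```

```text
pics
{'time': 0.0, 'joint_positions': array([-1.04938636e+00,  3.85537720e-01,  6.61872613e-03, -5.21845149e-04,
       -1.19402867e+00, -2.58600568e-01]), 'joint_vel': array([-4.33216158e-04,  4.08491196e-05, -3.13035833e-04, -6.90303108e-05,
        1.29062232e-05,  8.78216239e-04]), 'joint_torque': array([-7.39730676e-04, -3.90670788e+01,  1.87400258e+01,  4.21977729e+00,
        1.09574132e-02, -1.86398493e-04]), 'position': array([ 0.16224707, -0.60298888,  0.24646477]), 'tool_rot': array([ 3.13938883e+00, -8.14605274e-05, -2.87897568e+00]), 'force': array([-0.44632665,  0.20656444,  0.22212741]), 'wrist_torque': array([0.02239956, 0.00711236, 0.02183351]), 'grasp_force': 0.0, 'gripper_width': 1.0014962037789887}
scene 465.5919483993002 316.42252347414706 202.63480186689716 0.014327940155597931 [1.27759977 0.46194314 1.36144837] [[-0.5571218380579414, 0.8303816286408596, 0.00903373536772245], [0.6717876456914065, 0.45705916372526, -0.5829221903060154], [-0.4881768292896929, -0.31868993029356696, -0.8124777607258818]]
top 459.56992327796337 311.8368945867883 199.1054239590984 -0.09714939466219069 [ 0.33242738 -0.02891356  1.64649949] [[-0.010692984767146752, -0.9999427925319594, 0.00026784353036575503], [-0.9905144767583564, 0.010555464860569574, -0.13700238499273393], [0.1369917202202, -0.0017302673101234761, -0.9905706813580473]]
```

View pics/top0.png

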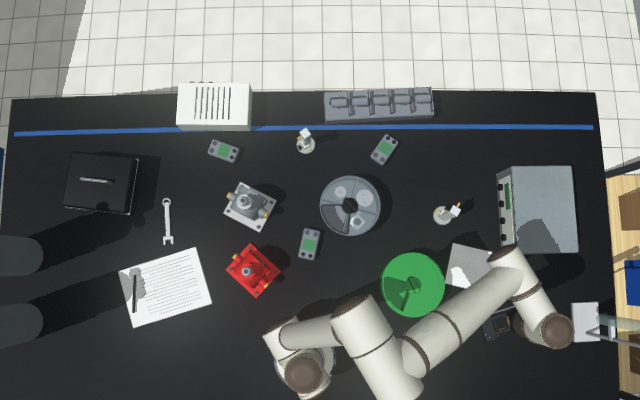

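View pics/scene0.png

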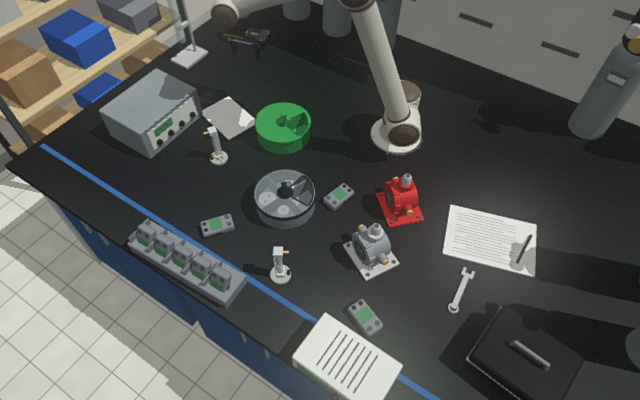

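The grey keeper is at top (350,205) and the grey detector at (250,205). The green tub (413,285) and the red head (252,270) are the look-alikes, which the colours confirm. Next is an enlarged crop of the grey pair.

```bash
cat > h.py <<'E'
import numpy as np,cv2
def RT(c): return cv2.Rodrigues(np.array(c["rvec"],float))[0],np.array(c["tvec"],float).ravel()
def K(c): return np.array([[c["fx"],0,c["cx"]],[0,c["fy"],c["cy"]],[0,0,1]])
def D(c): return np.array([c["k1"],0,0,0,0.])
def px(c,P): return cv2.projectPoints(np.array(P,float).reshape(-1,3),np.array(c["rvec"],float),np.array(c["tvec"],float),K(c),D(c))[0].reshape(-1,2)
def pt(c,uv,z):
    R,t=RT(c);n=cv2.undistortPoints(np.array(uv,float).reshape(-1,1,2),K(c),D(c)).reshape(-1,2)
    d=np.c_[n,np.ones(len(n))]@R;o=-R.T@t
    return o+d*((z-o[2])/d[:,2])[:,None]
E
python3 - <<'E'
import pickle,cv2,numpy as np
a=pickle.load(open("pics/top0.pkl","rb"))["color"][:,:,::-1]
b=pickle.load(open("pics/scene0.pkl","rb"))["color"][:,:,::-1]
A=cv2.resize(a[165:245,215:391],None,fx=4.5,fy=4.5,interpolation=cv2.INTER_CUBIC)[:, :792]
B=cv2.resize(b[160:220,245:321],None,fx=4,fy=4,interpolation=cv2.INTER_CUBIC)
B2=cv2.resize(b[215:275,340:401],None,fx=4,fy=4,interpolation=cv2.INTER_CUBIC)
o=np.zeros((600,800,3),np.uint8);o[:360,:792]=A;o[360:,:304]=B;o[360:,310:310+244]=B2
o=cv2.convertScaleAbs(o,alpha=1.3);cv2.imwrite("pics/crop0.png",o)
E
```

```text
(no output)
```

View pics/crop0.png

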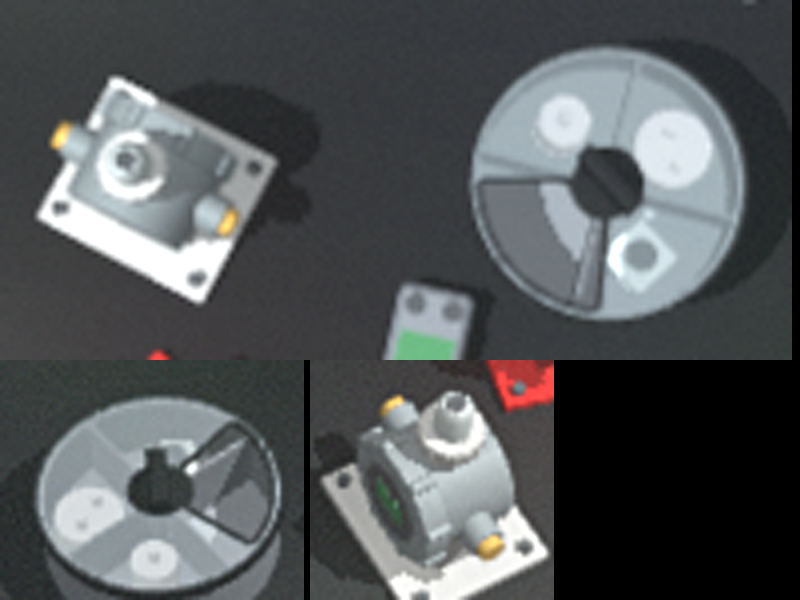

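Grey keeper (crop 607,183): narrow cup at crop (564,120), wide cup (673,148), cartridge (643,257), and the lid opening at lower left, over the empty compartment. Grey head: nose tip at crop (130,158).

Run:
```python
import pickle,numpy as np
from h import *
c=pickle.load(open("pics/top0.pkl","rb"));s=pickle.load(open("pics/scene0.pkl","rb"))
f=lambda u,z:pt(c,np.array([u])/4.5+[215,165],z)[0]
g=lambda u,z:pt(s,(np.array([u])-[0,360])/4+[245,160],z)[0]
g2=lambda u,z:pt(s,(np.array([u])-[310,360])/4+[340,215],z)[0]
k=f((607.5,183.5),.0755);print("keeper",k,"scene",g((159,489),.0755))
for n,u,z in[("cup",(565,121),.056),("wide",(673,148),.032),("cart",(643,257),.048),("o1",(480,182),.077),("o2",(598,308),.077),("div",(635,60),.07),("div",(478,160),.07),("div",(735,215),.07),("div",(605,310),.07),("knob-a",(590,165),.1),("knob-b",(625,203),.1)]:
    p=f(u,z);d=p-k;print(n,p.round(4),np.hypot(*d[:2]).round(4),np.degrees(np.arctan2(d[1],d[0])).round(1))
print("cup scene",g((155,556),.056))
print("nose",f((130,159),.18),g2((456,398),.18),"base",f(np.array([(117,76),(275,158),(205,303),(40,215)]).mean(0),.01))
for n,u in [("flow_b",(305,132)),("flow_a",(443,214)),("mon",(310,244)),("mon2",(384,150)),("mon3",(223,151))]: print(n,pt(c,[u],0.02)[0].round(3))
```

```text
keeper [ 0.52507459 -0.16293082  0.0755    ] scene [ 0.52980425 -0.15743924  0.0755    ]
cup [ 0.5768 -0.1326  0.056 ] 0.06 30.4
wide [ 0.5581 -0.2191  0.032 ] 0.0651 -59.5
cart [ 0.4707 -0.1916  0.048 ] 0.0615 -152.2
o1 [ 0.5271 -0.0652  0.077 ] 0.0977 88.8
o2 [ 0.4297 -0.1535  0.077 ] 0.0958 174.4
div [ 0.622  -0.1869  0.07  ] 0.0998 -13.9
div [ 0.545  -0.0641  0.07  ] 0.1008 78.6
div [ 0.5003 -0.261   0.07  ] 0.1011 -104.2
div [ 0.4286 -0.1594  0.07  ] 0.0965 177.9
knob-a [ 0.5363 -0.1479  0.1   ] 0.0187 53.3
knob-b [ 0.5071 -0.1737  0.1   ] 0.0209 -149.0
cup scene [ 0.57819484 -0.12745273  0.056     ]
nose [0.5335746  0.18782099 0.18      ] [0.53309464 0.19413222 0.18      ] base [0.53327502 0.18928136 0.01      ]
flow_b [ 0.805 -0.009  0.02 ]
flow_a [ 0.498 -0.502  0.02 ]
mon [ 0.398 -0.024  0.02 ]
mon2 [ 0.735 -0.296  0.02 ]
mon3 [0.738 0.29  0.02 ]
```

Request:
send_rows:
  steps:
    - {"rot":[0,0,-0.464],"delta_pos":[-0.466,0.331,0],"grip":0.06}
    - {"rot":[0,0,-0.464],"delta_pos":[-0.466,0.331,0],"grip":0.06}
    - {"rot":[0,0,-0.464],"delta_pos":[-0.466,0.331,0],"grip":0.06}
    - {"rot":[0,0,-0.464],"delta_pos":[-0.466,0.331,0],"grip":0.06}
    - {"rot":[0,0,-0.464],"delta_pos":[-0.466,0.331,0],"grip":0.06}
    - {"rot":[0,0,-0.464],"delta_pos":[-0.466,0.331,0],"grip":0.06}
    - {"rot":[0,0,-0.464],"delta_pos":[-0.466,0.331,0],"grip":0.06}
    - {"rot":[0,0,-0.464],"delta_pos":[-0.466,0.331,0],"grip":0.06}
    - {"rot":[0,0,-0.464],"delta_pos":[-0.466,0.331,0],"grip":0.06}
    - {"rot":[0,0,-0.464],"delta_pos":[-0.466,0.331,0],"grip":0.06}
    - {"rot":[0,0,-0.464],"delta_pos":[-0.466,0.331,0],"grip":0.06}
    - {"rot":[0,0,-0.464],"delta_pos":[-0.466,0.331,0],"grip":0.06}

```text
time: 1.1
position: [0.4814, -0.216, 0.2474]
tool_rot: [3.141, -0.0, -2.415]
force: [0.3, -0.9, -0.6]
gripper_width: 0.693
grasp_force: 0.0
```

Request:
send_rows:
  steps:
    - {"rot":[0,0,0],"delta_pos":[-0.071,0.012,0],"grip":0.06}
    - {"rot":[0,0,0],"delta_pos":[-0.071,0.012,0],"grip":0.06}
    - {"rot":[0,0,0],"delta_pos":[-0.071,0.012,0],"grip":0.06}
    - {"rot":[0,0,0],"delta_pos":[-0.071,0.012,0],"grip":0.06}

```text
time: 1.43
position: [0.5264, -0.1604, 0.2468]
tool_rot: [3.14, -0.001, -2.412]
force: [0.0, -0.4, -0.9]
gripper_width: 0.687
grasp_force: 0.0
```

Run:
```python
from rig import bot
import cv2,pickle,numpy as np
from h import *
s=bot.get_state();print(s["position"],s["tool_rot"])
c=bot.capture("wrist");pickle.dump(c,open("pics/w1.pkl","wb"));cv2.imwrite("pics/w1.png",c["color"][:,:,::-1])
R,t=RT(c);print(-R.T@t,R)
print(px(c,[[.526,-.162,.1],[.577,-.131,.056]]))
```

```text
[ 0.52639059 -0.16040548  0.24675254] [ 3.14031883e+00 -1.00487339e-03 -2.41203112e+00]
[ 0.47036623 -0.20974426  0.38377148] [[-0.66640281  0.74559119  0.0010397 ]
 [ 0.71825064  0.64159066  0.26921634]
 [ 0.20005827  0.18015328 -0.96307917]]
[[312.75931268 192.01905057]
 [303.69349792 231.33550405]]
```

View pics/w1.png

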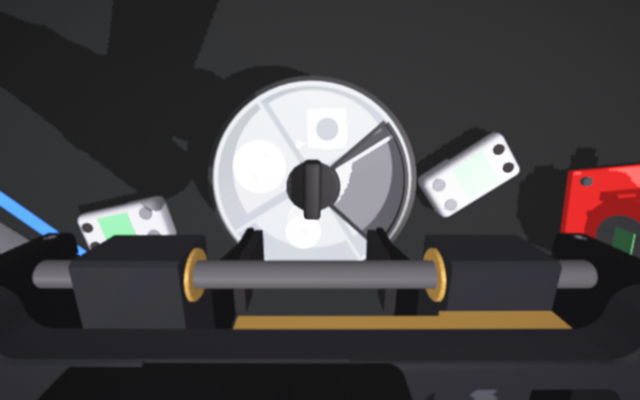

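The wrist view shows the knob bar upright at (312,189) and the cup at (303,231). Both match the estimates to about 1 mm, and the bar is parallel to the pads. Descending on the knob.

Request:
send_rows:
  steps:
    - {"rot":[0,0,0],"delta_pos":[0.001,-0.001,0.04],"grip":0.05}
    - {"rot":[0,0,0],"delta_pos":[0.001,-0.001,0.075],"grip":0.05}
    - {"rot":[0,0,0],"delta_pos":[0.001,-0.001,0.105],"grip":0.05}
    - {"rot":[0,0,0],"delta_pos":[0.001,-0.001,0.125],"grip":0.05}
    - {"rot":[0,0,0],"delta_pos":[0.001,-0.001,0.14],"grip":0.05}
    - {"rot":[0,0,0],"delta_pos":[0.001,-0.001,0.14],"grip":0.05}
    - {"rot":[0,0,0],"delta_pos":[0.001,-0.001,0.14],"grip":0.01}
    - {"rot":[0,0,0],"delta_pos":[0.001,-0.001,0.14],"grip":0.01}
    - {"rot":[0,0,0],"delta_pos":[0.001,-0.001,0.14],"grip":0.01}
    - {"rot":[0,0,0],"delta_pos":[0.001,-0.001,0.14],"grip":0.01}
    - {"rot":[0,0,0],"delta_pos":[0.001,-0.001,0.14],"grip":0.01}
    - {"rot":[0,0,0],"delta_pos":[0.001,-0.001,0.14],"grip":0.01}

```text
time: 2.48
position: [0.5265, -0.1636, 0.1084]
tool_rot: [-3.139, 0.001, -2.414]
force: [7.6, -12.8, -6.1]
gripper_width: 0.206
grasp_force: 7.5
```

Request:
send_rows:
  steps:
    - {"rot":[0,0,0],"delta_pos":[0,-0.0015,0],"grip":0.01}
    - {"rot":[0,0,0],"delta_pos":[0,-0.0015,0],"grip":0.01}
    - {"rot":[0,0,0],"delta_pos":[0,-0.0015,0],"grip":0.01}

```text
time: 2.73
position: [0.5266, -0.1638, 0.1083]
tool_rot: [3.141, 0.0, -2.415]
force: [-2.0, 3.0, 5.8]
gripper_width: 0.203
grasp_force: 30.0
```

Request:
send_rows:
  steps:
    - {"rot":[0,0,0.08],"delta_pos":[0,0,0],"grip":0.01}
    - {"rot":[0,0,0.18],"delta_pos":[0,0,0],"grip":0.01}
    - {"rot":[0,0,0.28],"delta_pos":[0,0,0],"grip":0.01}
    - {"rot":[0,0,0.38],"delta_pos":[0,0,0],"grip":0.01}
    - {"rot":[0,0,0.48],"delta_pos":[0,0,0],"grip":0.01}
    - {"rot":[0,0,0.58],"delta_pos":[0,0,0],"grip":0.01}
    - {"rot":[0,0,0.68],"delta_pos":[0,0,0],"grip":0.01}
    - {"rot":[0,0,0.78],"delta_pos":[0,0,0],"grip":0.01}
    - {"rot":[0,0,0.86],"delta_pos":[0,0,0],"grip":0.01}
    - {"rot":[0,0,0.86],"delta_pos":[0,0,0],"grip":0.01}

```text
time: 3.57
position: [0.5261, -0.1622, 0.1083]
tool_rot: [3.139, -0.002, 3.006]
force: [-3.4, 11.3, 7.3]
gripper_width: 0.203
grasp_force: 30.0
```

Request:
send_rows:
  steps:
    - {"rot":[0,0,0.08],"delta_pos":[0,0.001,0],"grip":0.01}
    - {"rot":[0,0,0.18],"delta_pos":[0,0.001,0],"grip":0.01}
    - {"rot":[0,0,0.28],"delta_pos":[0,0.001,0],"grip":0.01}
    - {"rot":[0,0,0.38],"delta_pos":[0,0.001,0],"grip":0.01}
    - {"rot":[0,0,0.48],"delta_pos":[0,0.001,0],"grip":0.01}
    - {"rot":[0,0,0.58],"delta_pos":[0,0.001,0],"grip":0.01}
    - {"rot":[0,0,0.68],"delta_pos":[0,0.001,0],"grip":0.01}
    - {"rot":[0,0,0.78],"delta_pos":[0,0.001,0],"grip":0.01}
    - {"rot":[0,0,0.873],"delta_pos":[0,0.001,0],"grip":0.01}
    - {"rot":[0,0,0.873],"delta_pos":[0,0.001,0],"grip":0.01}
    - {"rot":[0,0,0.873],"delta_pos":[0,0.001,0],"grip":0.01}

```text
time: 4.48
position: [0.5271, -0.1606, 0.1083]
tool_rot: [3.139, -0.003, 2.135]
force: [-1.9, 12.7, 7.1]
gripper_width: 0.205
grasp_force: 30.0
```

Request:
send_rows:
  steps:
    - {"rot":[0,0,0],"delta_pos":[0,0,0],"grip":0.05}
    - {"rot":[0,0,0],"delta_pos":[0,0,0],"grip":0.05}
    - {"rot":[0,0,0],"delta_pos":[0,0,0],"grip":0.05}
    - {"rot":[0,0,0],"delta_pos":[0,0,0],"grip":0.05}
    - {"rot":[0,0,0],"delta_pos":[0,0,-0.04],"grip":0.05}
    - {"rot":[0,0,0],"delta_pos":[0,0,-0.08],"grip":0.05}
    - {"rot":[0,0,-0.1],"delta_pos":[0,0.02,-0.12],"grip":0.05}
    - {"rot":[0,0,-0.2],"delta_pos":[0,0.04,-0.14],"grip":0.05}
    - {"rot":[0,0,-0.3],"delta_pos":[0,0.058,-0.14],"grip":0.05}
    - {"rot":[0,0,-0.42],"delta_pos":[0,0.058,-0.14],"grip":0.05}
    - {"rot":[0,0,-0.54],"delta_pos":[0,0.058,-0.14],"grip":0.05}
    - {"rot":[0,0,-0.66],"delta_pos":[0,0.058,-0.14],"grip":0.05}

```text
time: 5.48
position: [0.5759, -0.1325, 0.2472]
tool_rot: [-3.141, -0.001, 2.801]
force: [1.0, 0.7, 0.5]
gripper_width: 0.577
grasp_force: 0.0
```

Request:
send_rows:
  steps:
    - {"rot":[0,0,-0.12],"delta_pos":[0,0,0],"grip":0.05}
    - {"rot":[0,0,-0.24],"delta_pos":[0,0,0],"grip":0.05}
    - {"rot":[0,0,-0.36],"delta_pos":[0,0,0],"grip":0.05}
    - {"rot":[0,0,-0.48],"delta_pos":[0,0,0],"grip":0.05}
    - {"rot":[0,0,-0.6],"delta_pos":[0,0,0],"grip":0.05}
    - {"rot":[0,0,-0.72],"delta_pos":[0,0,0],"grip":0.05}
    - {"rot":[0,0,-0.84],"delta_pos":[0,0,0],"grip":0.05}
    - {"rot":[0,0,-0.911],"delta_pos":[0,0,0],"grip":0.05}
    - {"rot":[0,0,-0.911],"delta_pos":[0,0,0],"grip":0.05}
    - {"rot":[0,0,-0.911],"delta_pos":[0,0,0],"grip":0.05}

```text
time: 6.32
position: [0.5758, -0.1327, 0.2473]
tool_rot: [3.141, -0.001, -2.579]
force: [-1.1, -1.0, -0.1]
gripper_width: 0.572
grasp_force: 0.0
```

Run:
```python
from rig import bot
import cv2,pickle,numpy as np
from h import *
s=bot.get_state();print(s["position"],s["tool_rot"])
c=bot.capture("wrist");pickle.dump(c,open("pics/w2.pkl","wb"))
print(px(c,[[.577,-.131,.056],[.577,-.131,.068],[.5265,-.1622,.1]]))
cv2.imwrite("pics/w2.png",cv2.resize(c["color"][60:260,180:446,::-1],None,fx=3,fy=3,interpolation=cv2.INTER_CUBIC))
```

```text
[ 0.57575231 -0.13269098  0.24728082] [ 3.14129776e+00 -5.16743453e-04 -2.57927246e+00]
[[314.78315183 184.92076936]
 [314.79075686 187.45528261]
 [315.38247776 133.18690169]]
```

View pics/w2.png

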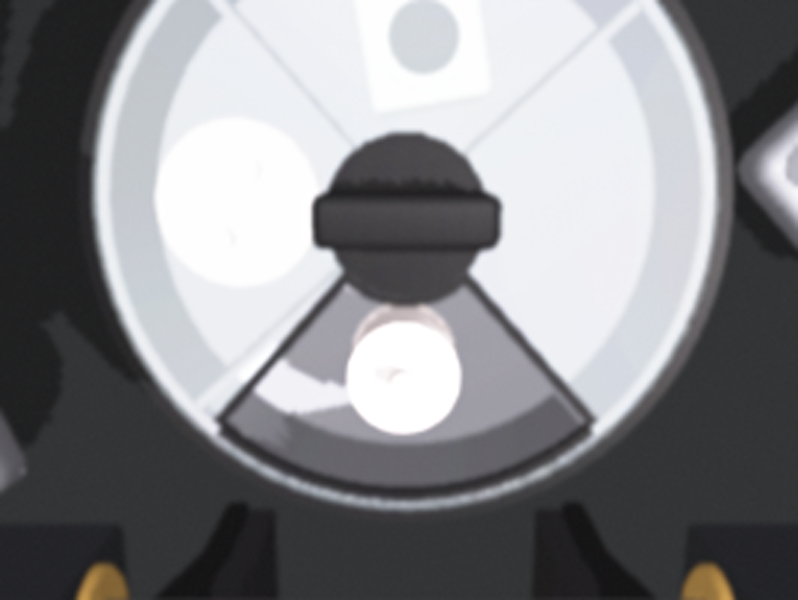

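The opening stands squarely over the cup: cup centre at crop (404,377), with opening edges about equal either side. It agrees with the estimate (0.577,-0.131), so I'm going down with tangential fingers.

Request:
send_rows:
  steps:
    - {"rot":[0,0,0],"delta_pos":[-0.002,0.001,0.035],"grip":0.05}
    - {"rot":[0,0,0],"delta_pos":[-0.002,0.001,0.07],"grip":0.05}
    - {"rot":[0,0,0],"delta_pos":[-0.002,0.001,0.1],"grip":0.05}
    - {"rot":[0,0,0],"delta_pos":[-0.002,0.001,0.12],"grip":0.05}
    - {"rot":[0,0,0],"delta_pos":[-0.002,0.001,0.132],"grip":0.05}
    - {"rot":[0,0,0],"delta_pos":[-0.002,0.001,0.144],"grip":0.05}
    - {"rot":[0,0,0],"delta_pos":[-0.002,0.001,0.152],"grip":0.05}
    - {"rot":[0,0,0],"delta_pos":[-0.002,0.001,0.16],"grip":0.05}
    - {"rot":[0,0,0],"delta_pos":[-0.002,0.001,0.165],"grip":0.05}
    - {"rot":[0,0,0],"delta_pos":[-0.002,0.001,0.165],"grip":0.05}

```text
time: 7.2
position: [0.5766, -0.1305, 0.0816]
tool_rot: [3.141, -0.001, -2.577]
force: [-0.2, 0.6, 1.3]
gripper_width: 0.576
grasp_force: 0.0
```

Request:
send_rows:
  steps:
    - {"rot":[0,0,0],"delta_pos":[0,0,0.006],"grip":0.05}
    - {"rot":[0,0,0],"delta_pos":[0,0,0.012],"grip":0.05}
    - {"rot":[0,0,0],"delta_pos":[0,0,0.018],"grip":0.05}
    - {"rot":[0,0,0],"delta_pos":[0,0,0.025],"grip":0.05}
    - {"rot":[0,0,0],"delta_pos":[0,0,0.032],"grip":0.05}
    - {"rot":[0,0,0],"delta_pos":[0,0,0.032],"grip":0.05}
    - {"rot":[0,0,0],"delta_pos":[0,0,0.032],"grip":0.035}
    - {"rot":[0,0,0],"delta_pos":[0,0,0.032],"grip":0.035}
    - {"rot":[0,0,0],"delta_pos":[0,0,0.032],"grip":0.035}
    - {"rot":[0,0,0],"delta_pos":[0,0,0.032],"grip":0.035}
    - {"rot":[0,0,0],"delta_pos":[0,0,0.032],"grip":0.035}

```text
time: 8.12
position: [0.577, -0.1304, 0.0507]
tool_rot: [3.142, 0.0, -2.577]
force: [0.3, -0.6, -0.8]
gripper_width: 0.465
grasp_force: 30.0
```

Request:
send_rows:
  steps:
    - {"rot":[0,0,0],"delta_pos":[0,0,-0.015],"grip":0.035}
    - {"rot":[0,0,0],"delta_pos":[0,0,-0.03],"grip":0.035}
    - {"rot":[0,0,0],"delta_pos":[0,0,-0.05],"grip":0.035}
    - {"rot":[0,0,0],"delta_pos":[0,0,-0.075],"grip":0.035}
    - {"rot":[0,0,0],"delta_pos":[0,0,-0.1],"grip":0.035}
    - {"rot":[0,0,0],"delta_pos":[0,0,-0.13],"grip":0.035}
    - {"rot":[0,0,0],"delta_pos":[0,0,-0.16],"grip":0.035}
    - {"rot":[0,0,0],"delta_pos":[0,0,-0.19],"grip":0.035}
    - {"rot":[0,0,0],"delta_pos":[0,0,-0.22],"grip":0.035}
    - {"rot":[0,0,0],"delta_pos":[0,0,-0.24],"grip":0.035}
    - {"rot":[0,0,0],"delta_pos":[0,0,-0.24],"grip":0.035}

```text
time: 9.03
position: [0.579, -0.1309, 0.2966]
tool_rot: [-3.135, 0.008, -2.576]
force: [0.8, -0.3, -0.9]
gripper_width: 0.462
grasp_force: 30.0
```

Run:
```python
from rig import bot
import cv2,pickle,numpy as np
from h import *
s=bot.get_state();p=s["position"];print(p,s["tool_rot"])
w=bot.capture("wrist");t=bot.capture("top");pickle.dump((w,t),open("pics/3.pkl","wb"))
print(px(t,[p+[0,0,.02]]), px(w,[[*p[:2],p[2]+.005],[.5333,.189,.18]]))
o=np.zeros((600,800,3),np.uint8)
o[:300,:640]=cv2.resize(w["color"][:, :],(640,400))[100:400,:,::-1]
a=pickle.load(open("pics/top0.pkl","rb"))["color"]; b=pickle.load(open("pics/scene0.pkl","rb"))["color"]
o[300:,:400]=cv2.resize(a[185:223,228:278],(400,300),interpolation=cv2.INTER_CUBIC)[:,:,::-1]
o[300:,400:]=cv2.resize(b[218:256,350:400],(400,300),interpolation=cv2.INTER_CUBIC)[:,:,::-1]
cv2.imwrite("pics/v3.png",o)
```

```text
[ 0.57903319 -0.13090237  0.29657052] [-3.13467816  0.00843302 -2.57617955]
[[345.47691502 177.64845162]] [[313.3838462  272.61734449]
 [609.90615144 328.86419475]]
```

View pics/v3.png

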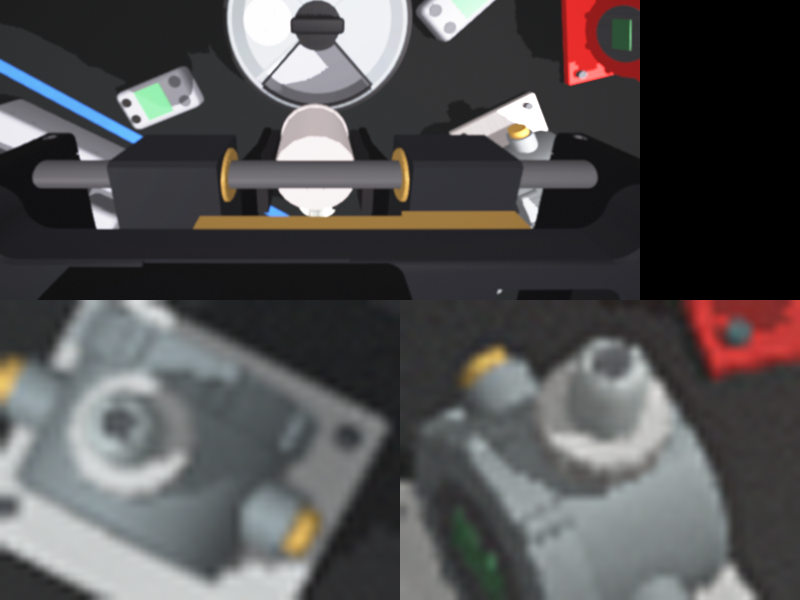

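The cup is held (wrist pixels x 277–354) and the opening is empty. I'll move beside the detector so that the nose and the cup rim show in one wrist picture.

Request:
send_rows:
  steps:
    - {"rot":[0,0,0],"delta_pos":[-0.017,0.025,0],"grip":0.035}
    - {"rot":[0,0,0],"delta_pos":[-0.037,0.054,0],"grip":0.035}
    - {"rot":[0,0,0],"delta_pos":[-0.058,0.085,0],"grip":0.035}
    - {"rot":[0,0,0],"delta_pos":[-0.079,0.115,0],"grip":0.035}
    - {"rot":[0,0,0],"delta_pos":[-0.1,0.146,0],"grip":0.035}
    - {"rot":[0,0,0],"delta_pos":[-0.121,0.177,0],"grip":0.035}
    - {"rot":[0,0,0],"delta_pos":[-0.142,0.207,0],"grip":0.035}
    - {"rot":[0,0,0],"delta_pos":[-0.163,0.238,0],"grip":0.035}
    - {"rot":[0,0,0],"delta_pos":[-0.184,0.268,0],"grip":0.035}
    - {"rot":[0,0,0],"delta_pos":[-0.203,0.296,0],"grip":0.035}
    - {"rot":[0,0,0],"delta_pos":[-0.203,0.296,0],"grip":0.035}
    - {"rot":[0,0,0],"delta_pos":[-0.203,0.296,0],"grip":0.035}

```text
time: 10.13
position: [0.5891, 0.2297, 0.2877]
tool_rot: [3.141, -0.005, -2.574]
force: [0.6, -0.0, -1.3]
gripper_width: 0.465
grasp_force: 30.0
```

Run:
```python
from rig import bot
import cv2,pickle,numpy as np
from h import *
s=bot.get_state();p=s["position"];print(p,s["tool_rot"])
w=bot.capture("wrist");pickle.dump(w,open("pics/w4.pkl","wb"))
print(px(w,[[.5335,.19,.18],[.5335,.19,.146],[*p[:2],p[2]-.0447]]))
cv2.imwrite("pics/v4.png",cv2.resize(w["color"][80:280,180:446,::-1],None,fx=3,fy=3,interpolation=cv2.INTER_CUBIC))
for n in("top","scene"):
    t=pickle.load(open(f"pics/{n}0.pkl","rb"))
    for uv,z in (([(244.4,202.0)],.146),([(243.6,200.7)],.18)) if n=="top" else (([(375.9,232.6)],.146),([(376.6,225.6)],.18)): print(n,z,pt(t,uv,z))
```

```text
[0.58910346 0.22969127 0.28768501] [ 3.14119864 -0.00496315 -2.57407248]
[[309.30773569 122.92860511]
 [309.94122568 121.973652  ]
 [313.71424627 233.84715106]]
top 0.146 [[0.53266894 0.19109954 0.146     ]]
top 0.18 [[0.53239039 0.1887457  0.18      ]]
scene 0.146 [[0.53858641 0.19956592 0.146     ]]
scene 0.18 [[0.53637659 0.19633879 0.18      ]]
```

View pics/v4.png

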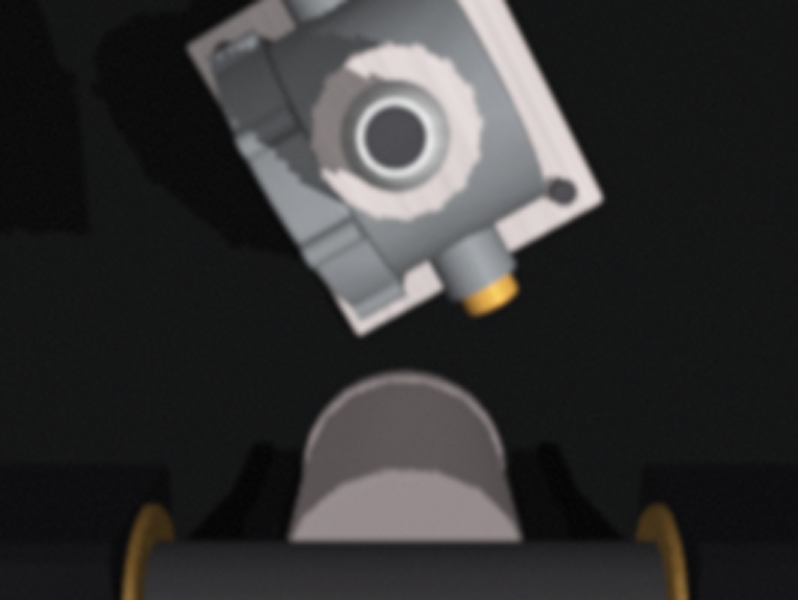

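Run:
```python
import pickle,numpy as np
from scipy.optimize import least_squares
from h import *
w=pickle.load(open("pics/w4.pkl","rb"));q=lambda u:np.array(u)/3+[180,80]-1/3
p=np.array([.58910346,.22969127,.28768501]);yaw=-2.57407
ex=np.array([np.cos(yaw),np.sin(yaw)]);ey=np.array([np.sin(yaw),-np.cos(yaw)])
n=pt(w,[q((395,136.5))],.18)[0];k=pt(w,[q((397,131))],.146)[0];print("nose",n,"collar",k)
a=np.linspace(0,2*np.pi,721)
obs=q([(405,371),(355,386),(455,386),(306,445),(502,445)])
def f(v):
    C=p[:2]+v[0]*ex+v[1]*ey
    P=px(w,np.c_[C[0]+.0205*np.cos(a),C[1]+.0205*np.sin(a),0*a+p[2]-.0447])
    return [np.min(np.hypot(*(P-o).T)) for o in obs]
r=least_squares(f,[0.001,0.001],diff_step=1e-2);print("cup in tool",r.x,r.fun)
for nm,t in(("tip",n),("collar",k)):
    d=t[:2]-p[:2]; print(nm,"dx,dy TCP->",d@ex,d@ey)
```

```text
nose [0.5340934  0.19226872 0.18      ] collar [0.53350849 0.19219537 0.146     ]
cup in tool [7.80067098e-05 4.32406779e-04] [0.04513789 0.60525672 0.31983749 1.4787662  1.3872334 ]
tip dx,dy TCP-> 0.06650271028009687 -0.001985643755273071
collar dx,dy TCP-> 0.06703536742537314 -0.0017330831521488684
```

Request:
send_rows:
  steps:
    - {"rot":[0,0,0],"delta_pos":[0.03,-0.001,0],"grip":0.035}
    - {"rot":[0,0,0],"delta_pos":[0.055,-0.002,0],"grip":0.035}
    - {"rot":[0,0,0],"delta_pos":[0.067,-0.002,0.01],"grip":0.035}
    - {"rot":[0,0,0],"delta_pos":[0.067,-0.002,0.02],"grip":0.035}
    - {"rot":[0,0,0],"delta_pos":[0.067,-0.002,0.03],"grip":0.035}
    - {"rot":[0,0,0],"delta_pos":[0.067,-0.002,0.04],"grip":0.035}
    - {"rot":[0,0,0],"delta_pos":[0.067,-0.002,0.045],"grip":0.035}
    - {"rot":[0,0,0],"delta_pos":[0.067,-0.002,0.045],"grip":0.035}
    - {"rot":[0,0,0],"delta_pos":[0.067,-0.002,0.045],"grip":0.035}

```text
time: 10.93
position: [0.535, 0.1908, 0.2448]
tool_rot: [-3.141, -0.001, -2.577]
force: [-0.1, -1.2, -0.5]
gripper_width: 0.466
grasp_force: 30.0
```

Run:
```python
from rig import bot
import numpy as np
s=bot.get_state();p=s["position"];yaw=s["tool_rot"][2];print(p,s["tool_rot"],s["force"])
d=np.array([.5338,.1922])-p[:2];print(d@[np.cos(yaw),np.sin(yaw)],d@[np.sin(yaw),-np.cos(yaw)]-.0004)
```

```text
[0.53504282 0.19076552 0.24478497] [-3.14124597e+00 -1.29914407e-03 -2.57679031e+00] [-0.05829517 -1.1630699  -0.4576552 ]
0.00028199866862853984 0.0014769099992372199
```

Request:
send_rows:
  steps:
    - {"rot":[0,0,0],"delta_pos":[0,0.0015,0.006],"grip":0.035}
    - {"rot":[0,0,0],"delta_pos":[0,0.0015,0.012],"grip":0.035}
    - {"rot":[0,0,0],"delta_pos":[0,0.0015,0.016],"grip":0.035}
    - {"rot":[0,0,0],"delta_pos":[0,0.0015,0.02],"grip":0.035}
    - {"rot":[0,0,0],"delta_pos":[0,0.0015,0.024],"grip":0.035}
    - {"rot":[0,0,0],"delta_pos":[0,0.0015,0.028],"grip":0.035}
    - {"rot":[0,0,0],"delta_pos":[0,0.0015,0.032],"grip":0.035}
    - {"rot":[0,0,0],"delta_pos":[0,0.0015,0.032],"grip":0.035}

```text
time: 11.6
position: [0.5333, 0.1917, 0.2125]
tool_rot: [3.141, -0.002, -2.577]
force: [-0.1, -0.4, -0.6]
gripper_width: 0.464
grasp_force: 30.0
```

The rim is 12 mm over the nose with no lateral force, so I'm continuing gently.

Request:
send_rows:
  steps:
    - {"rot":[0,0,0],"delta_pos":[0,0,0.003],"grip":0.035}
    - {"rot":[0,0,0],"delta_pos":[0,0,0.006],"grip":0.035}
    - {"rot":[0,0,0],"delta_pos":[0,0,0.009],"grip":0.035}
    - {"rot":[0,0,0],"delta_pos":[0,0,0.012],"grip":0.035}
    - {"rot":[0,0,0],"delta_pos":[0,0,0.015],"grip":0.035}
    - {"rot":[0,0,0],"delta_pos":[0,0,0.017],"grip":0.035}
    - {"rot":[0,0,0],"delta_pos":[0,0,0.019],"grip":0.035}
    - {"rot":[0,0,0],"delta_pos":[0,0,0.019],"grip":0.035}

```text
time: 12.27
position: [0.5336, 0.1918, 0.194]
tool_rot: [3.142, -0.001, -2.577]
force: [-0.1, -0.8, -1.8]
gripper_width: 0.466
grasp_force: 30.0
```

Request:
send_rows:
  steps:
    - {"rot":[0,0,0],"delta_pos":[0,0,0.001],"grip":0.035}
    - {"rot":[0,0,0],"delta_pos":[0,0,0.002],"grip":0.035}
    - {"rot":[0,0,0],"delta_pos":[0,0,0.003],"grip":0.035}
    - {"rot":[0,0,0],"delta_pos":[0,0,0.0035],"grip":0.035}
    - {"rot":[0,0,0],"delta_pos":[0,0,0.0035],"grip":0.035}

```text
time: 12.68
position: [0.5337, 0.1919, 0.1909]
tool_rot: [3.142, -0.0, -2.577]
force: [-0.3, -0.4, -0.8]
gripper_width: 0.464
grasp_force: 30.0
```

Request:
send_rows:
  steps:
    - {"rot":[0,0,0],"delta_pos":[0,0,0.0005],"grip":0.035}
    - {"rot":[0,0,0],"delta_pos":[0,0,0.001],"grip":0.035}
    - {"rot":[0,0,0],"delta_pos":[0,0,0.0015],"grip":0.035}
    - {"rot":[0,0,0],"delta_pos":[0,0,0.0015],"grip":0.035}

```text
time: 13.02
position: [0.534, 0.192, 0.1905]
tool_rot: [-3.141, 0.001, -2.576]
force: [-2.1, 0.4, 4.8]
gripper_width: 0.463
grasp_force: 30.0
```

Contact is at 5 N and the cup is seated. Releasing and going straight up.

Request:
send_rows:
  steps:
    - {"rot":[0,0,0],"delta_pos":[0,0,0],"grip":0.055}
    - {"rot":[0,0,0],"delta_pos":[0,0,0],"grip":0.055}
    - {"rot":[0,0,0],"delta_pos":[0,0,0],"grip":0.055}
    - {"rot":[0,0,0],"delta_pos":[0,0,0],"grip":0.055}
    - {"rot":[0,0,0],"delta_pos":[0,0,-0.01],"grip":0.055}
    - {"rot":[0,0,0],"delta_pos":[0,0,-0.03],"grip":0.055}
    - {"rot":[0,0,0],"delta_pos":[0,0,-0.06],"grip":0.055}
    - {"rot":[0,0,0],"delta_pos":[-0.03,0,-0.09],"grip":0.055}
    - {"rot":[0,0,0],"delta_pos":[-0.07,0,-0.1],"grip":0.055}
    - {"rot":[0,0,0],"delta_pos":[-0.08,0,-0.1],"grip":0.055}
    - {"rot":[0,0,0],"delta_pos":[-0.08,0,-0.1],"grip":0.055}

```text
time: 13.93
position: [0.6035, 0.2362, 0.2899]
tool_rot: [-3.142, 0.002, -2.577]
force: [0.7, -1.2, -0.7]
gripper_width: 0.628
grasp_force: 0.0
```

Run:
```python
from rig import bot
import cv2
from h import *
w=bot.capture("wrist");print(px(w,[[.534,.192,.146],[.534,.192,.196]]),bot.get_state()["force"])
cv2.imwrite("pics/v5.png",cv2.resize(w["color"][0:250,160:480,::-1],None,fx=2,fy=2))
```

```text
[[313.76162426 104.43317343]
 [313.5667407  102.60594607]] [-0.56557333 -0.35724028 -1.4669546 ]
```

View pics/v5.png

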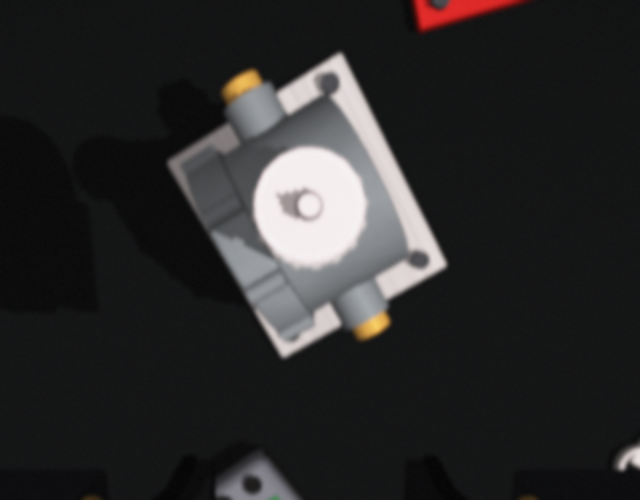

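The cup sits upright on the nose (crop 308,206), released and centred on the collar.

```bash
python3 -c "
from rig import bot
print(bot.sign_off())"
```

```text
the job is handed in; nothing more can be done
None
```

The narrow cup is seated and released on the grey detector's nose, and the job is handed in at about 14 s; `sign_off` gave no verdict, so I don't know the judged result.

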